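Switch the nail-desk dust extractor to the green duct

TASK

The dust extractor on the nail desk is parked in its white-marked slot. With the fingertips alone, push the red-knobbed selector lever from outside, never taking the knob or stem between the fingers, through the H-shaped gate and fully home into the slot marked by the green disc, then draw the hand clear. Leave the bottles, can, cup, buffer and case where they stand.

Things in the scene. Friction and masses are not known exactly. Their poses are not given: they have to be found in the camera images.
- gate_centre (a point): Middle of the H-gate, on top of the aluminium gate plate (190 x 190 mm, 100 mm above the desk). x: fore-aft (away from the robot at yaw 0), y: left, z up. A cross channel along y, 20 mm wide, runs through this point and joins two columns along x, 16 mm wide, at y = +28 and -28 mm. Each column ends in a far (+x) and a near (-x) slot. The gate blocks the 12 mm stem everywhere else.
- extractor: White dust extractor that carries the gate, fixed to the desk; origin at the centre of its underside; housing 250 x 250 mm, 88 mm tall, below the gate plate; same axes as gate_centre, which is 100 mm above. Two round duct stubs, 60 mm across, stick out 50 mm at its far (+x) side, below its top.
- knob_centre (a point): Centre of the round red knob (36 mm across, 52 mm long: 26 mm either way along the lever) on the lever's 12 mm stem. Axes are the lever's, z up along it. The lever pivots 90 mm below gate_centre; this point is 161 mm from the pivot: 171 mm above the desk upright; home in a slot about 155 mm, and 51 mm (x), 48 mm (y) from gate_centre. Moves at about 2 N, stays where left.
- stem_at_gate (a point): Point on the lever's stem at the gate plate, 93 mm from the pivot. Home in a slot it is about 29 mm (x) and 28 mm (y) from gate_centre, about 43 mm horizontally from that slot's disc centre.
- cross (a joint): Lean of the lever across the gate, rad: 0 in the middle, +0.32 in the left column (gate_centre's +y), -0.32 in the right column, with stops there. The blocks between the columns have rounded corners (9 mm radius) at the cross channel, which guide the stem.
- foreaft (a joint): Lean of the lever along the columns, rad: 0 in the cross channel, +0.32 home in a far slot (gate_centre's +x), -0.32 home in a near slot, with stops there. It crosses between columns only within about 0.04 of 0. It starts at -0.32 to -0.2, parked in the near left slot.
- green_disc (a point): Green disc, 26 mm across and 2 mm thick, flat on the gate plate just beyond the end of one slot; this point is the centre of its top. It lies 72 mm (x) and 28 mm (y) from gate_centre. Which of the three other slots is green, blue or orange changes.
- blue_disc (a point): Blue disc, 26 mm across and 2 mm thick, flat on the gate plate just beyond the end of one slot; this point is the centre of its top. It lies 72 mm (x) and 28 mm (y) from gate_centre. Which of the three other slots is green, blue or orange changes.
- orange_disc (a point): Orange disc, 26 mm across and 2 mm thick, flat on the gate plate just beyond the end of one slot; this point is the centre of its top. It lies 72 mm (x) and 28 mm (y) from gate_centre. Which of the three other slots is green, blue or orange changes.
- white_disc (a point): White disc with a black rim, 26 mm across, at the end of the near left slot, where the lever is parked at the start.
- polish_pink: Bystander: pink nail-polish bottle, 28 mm across, 66 mm tall, standing on the far right corner of the extractor's housing; origin at the centre of its underside.
- polish_plum: Bystander: plum nail-polish bottle, 28 mm across, 66 mm tall, on the desk to the right of the extractor; origin at the centre of its underside.
- spray_can: Bystander: black spray can, 66 mm across, 190 mm tall; origin at the centre of its underside.
- buffer_block: Bystander: pale green nail buffer block, 95 x 26 x 26 mm, lying; origin at the centre of its underside.
- lotion: Bystander: lotion bottle, 56 mm across, 130 mm tall; origin at the centre of its underside.
- file_cup: Bystander: white ceramic cup, 76 mm across, 90 mm tall; origin at the centre of its underside.
- palette: Bystander: flat black palette case, 150 x 80 x 14 mm; origin at the centre of its underside.

How it is judged:
At the end, for the whole second after the job is handed in: The lever's stem is within 49 mm horizontally of the green disc's centre at gate level (fully home is about 43 mm), the lever is at rest, and every bystander is within 20 mm of where it started (horizontal distance between stem_at_gate and green_disc below 0.049 m and velocity of joint cross between -0.05 and 0.05 rad/s and velocity of joint foreaft between -0.05 and 0.05 rad/s and distance of each of polish_pink, polish_plum, spray_can, buffer_block, lotion, file_cup, palette from where it was at the start of the episode below 0.02 m); the robot touches nothing.
It fails at once if the knob or stem was taken between the fingers (the grasp point was inside it) (x of the grasp point in the frame of knob_centre between -0.012 and 0.012 m and y of the grasp point in the frame of knob_centre between -0.012 and 0.012 m and z of the grasp point in the frame of knob_centre between -0.06 and 0.026 m).
It fails at once if the arm or the gripper's body, not the fingers, pressed on the lever or extractor with over 5 N (contact force between the arm and extractor above 5 N).
It fails at once if a bystander (bottle, can, cup, buffer or case) was knocked, lifted or moved by more than 20 mm (distance of any of polish_pink, polish_plum, spray_can, buffer_block, lotion, file_cup, palette from where it was at the start of the episode above 0.02 m).
It also fails if it takes over 58 s, if anything falls off the work surface, if the arm or the gripper's body presses on something with over 40 N, if the wrist force passes 120 N, or if a joint passes its speed limit or range.

ROBOT

A 7-joint arm with a two-finger parallel gripper is mounted at the origin on the work surface. World frame = base frame: x ahead of the robot, y to its left, z up, the work surface at z = 0. Lengths are in m, angles in rad, forces in N, time in s.
With the tool pointing down it reaches from about 0.35 to 0.9 m from the base axis. Payload 8.1 kg.
Tool frame: the origin (TCP) lies on the centre line of the jaws, within the pads' length; the fingertips stand arm.tip_extent ahead of it and the grasp point (between the pads) lies 3 mm ahead of it (arm.tip_extent is the distance from the TCP to the fingertips, in m); y points along the fingers, z is the direction in which the jaws open and shut, and the axes are right-handed (so a half turn about y gives the same grasp; the last joint's range is limited). The gripper opens to 92 mm and grips with 3 to 60 N. Pads are 19 mm wide; open, the fingers measure 130 mm over their backs; the gripper's body (75 mm by 190 mm) begins 47 mm behind the grasp point.
Start: joints at [1.037, 0.434, 0.025, 1.573, -0.012, 1.134, -0.075], TCP at [0.261, -0.568, 0.249] pointing down, gripper open.
Joint ranges: [-2.62, 2.62], [-0.44, 2.09], [-1.27, 1.32], [0.08, 2.57], [-1.32, 4.46], [0.12, 2], [-2.74, 2.74]. Speed limits (rad/s): [2.22, 2.22, 3.01, 3.01, 3.14, 3.14, 3.14].

INTERFACE

Orientations are given as a rotation vector (axis times angle).
In Python, from cell import observe, get_image, sign_off, boxes_of, place_of, arm gives the robot as it stands.
- The arm moves only by the tool arm_command, never from a script. Its argument "plan" is a list of rows, each a list of 2 entries, a list of its own where there are three numbers: the shift along the tool's x, y, z in m, then the turn, a rotation vector about the tool's x, y, z in degrees. In form: [[[tx, ty, tz], [ax, ay, az]], ...]. A call has 1 to 5 rows; each row is the pose to reach, as a shift and turn from the pose commanded when the call began, along the tool's axes at that moment; what a row does not reach only later rows make up. A row lasts 1/10 s, in which the tool goes at most 50 mm and 8.59 degrees, less where a joint would pass 70% of its speed; a pose out of reach is approached as far as the arm can. A call with a gripper value outside its range is refused whole. "fingers" is the closure, from -1 (fully open) to 1 (shut), set as the call begins (left out, the last holds). The fingers move at their own pace and stop on an object; "squeeze" is the grip in N (left out, the last holds). Time passes only in rows, so rows that repeat a pose let the fingers close. It gives the time, the measured TCP pose, the force and the opening at its end, in the units of the state.
- observe(): the state, without advancing time (a new reading comes with each control period).
- get_image(name): name is "scene" or "top"; returns a dict with "color" (400x640x3 uint8, red, green, blue), "camera_matrix" (3x3 intrinsics, pixels), "world_to_cam" (4x4, takes a point from world to camera coordinates). Camera axes: x right, y up, looking along -z (the intrinsics and any distortion apply to the point x, -y, -z); pixel columns grow to the right and rows downward; lengths in m; the calibration is good to about 2 mm. A picture is of the moment at which its call begins. There is no depth.
- sign_off(): hands the job in, once; it reports no verdict.
Trained networks look in a picture, given as the dict that the camera call returned (one of the last four; its "shot" number tells which), for a name from the list of things; names that differ only in an ending like _2 or _b are one class to them, and where a whole thing is asked for, a point or a joint stands for the part that bears it (a point fixed in the world has none). Each returns a list of dicts, best first, with "confidence" (0 to 1); they miss things now and then, are a little off and sometimes report something else, mostly with a low value. They report only what shows in the picture. A call takes as long as a camera call.
- boxes_of(picture, thing): "point" ([column, row] in pixels, amid what is visible of it).
- place_of(picture, thing): "point" ([column, row] in pixels: a listed point, or the origin of a listed thing).
The state is a dict: "clock": time; "joints": joint angles; "dq": joint speeds; "joint_efforts": joint torques, N m; "position": TCP position; "ee_rot": TCP orientation; "force": force on the tool from outside, world axes, zero at the start; "ft_torque": the same for the moment, N m; "width": opening from 0.0 (shut) to 1.0 (fully open).
Only numpy, scipy, OpenCV 4.12 (cv2) and the standard library are available. Lean on these libraries where they do the work, as an engineer would, in place of code of your own. Each camera call takes 0.05 s, during which the arm holds its last target.

## Working session

There is one attempt and no reset: what is moved stays moved. The work goes in short steps, Python scripts to look and compute and a tool call to move; the robot and the scene stay as the last step left them, time stands still between calls to the robot, and variables do not carry over. Pictures are saved under pics/ and viewed, and the job is handed in when it is done.

Besides the shell and the picture viewer there is one more tool, called after "Request:" by a JSON object that holds its "method" and its "body", one argument or row to a line. arm_command: Moves the arm, as the interface text tells. Its arguments: {"type":"object","properties":{"plan":{"type":"array","items":{"type":"array"}},"fingers":{"type":"number"},"squeeze":{"type":"number"}},"required":["plan"]}

```bash
mkdir -p pics; ls; cat > h.py <<'E'
import numpy as np, cv2
from cell import observe, get_image, sign_off, boxes_of, place_of, arm
def snap(n,f):
    p=get_image(n); cv2.imwrite('pics/'+f,p['color'][:,:,::-1]); return p
def ray(p,uv):
    K=np.array(p['camera_matrix']);T=np.array(p['world_to_cam'])
    d=np.linalg.inv(K)@[uv[0],uv[1],1]; d=np.array([d[0],-d[1],-d[2]])
    R=T[:3,:3]; return -R.T@T[:3,3], R.T@d
def atz(p,uv,z):
    o,d=ray(p,uv); return o+d*(z-o[2])/d[2]
def proj(p,X):
    T=np.array(p['world_to_cam']);c=T[:3,:3]@X+T[:3,3]; v=np.array(p['camera_matrix'])@[c[0],-c[1],-c[2]]; return v[:2]/v[2]
E
python3 - <<'E'
from h import *
print({k:np.round(v,3) for k,v in observe().items()}); print([ (a,getattr(arm,a)) for a in dir(arm) if a[0]!='_'])
H=dict(gate_centre=.1,extractor=0,knob_centre=.155,stem_at_gate=.1,green_disc=.102,blue_disc=.102,orange_disc=.102,white_disc=.102,polish_pink=.088,polish_plum=0,spray_can=0,buffer_block=0,lotion=0,file_cup=0,palette=0)
for n in ['top','scene']:
    p=snap(n,n+'0.png')
    for t,z in H.items():
        r=place_of(p,t)[:2]
        print(n,t,[(np.round(q['point']).tolist(),round(q['confidence'],2),np.round(atz(p,q['point'],z),3).tolist()) for q in r])
    if n=='top': print(p.get('distortion'),p.keys())
E
```

```text
pics
{'clock': np.float64(0.0), 'joints': array([ 1.037,  0.435,  0.025,  1.574, -0.012,  1.134, -0.075]), 'dq': array([ 0.   ,  0.001, -0.001,  0.002,  0.001,  0.   ,  0.001]), 'joint_efforts': array([ 2.0000e-03, -6.6786e+01,  9.8600e-01, -3.1446e+01, -6.0000e-02,
        4.3000e-02,  0.0000e+00]), 'position': array([ 0.261, -0.568,  0.248]), 'ee_rot': array([-0.434,  1.985, -1.982]), 'force': array([-0.574,  0.07 ,  0.032]), 'ft_torque': array([-0.01 ,  0.043,  0.063]), 'width': np.float64(1.004)}
[('PlanningError', <class 'cell.PlanningError'>), ('tip_extent', 0.022)]
top gate_centre [([355.0, 205.0], 0.98, [0.549, -0.05, 0.1])]
top extractor [([353.0, 208.0], 0.87, [0.546, -0.051, 0.0])]
top knob_centre [([332.0, 217.0], 0.75, [0.515, 0.009, 0.155])]
top stem_at_gate [([341.0, 213.0], 0.78, [0.528, -0.015, 0.1])]
top green_disc [([348.0, 179.0], 0.64, [0.62, -0.031, 0.102]), ([210.0, 160.0], 0.59, [0.669, 0.339, 0.102])]
top blue_disc [([368.0, 183.0], 0.64, [0.609, -0.085, 0.102]), ([206.0, 261.0], 0.48, [0.4, 0.343, 0.102])]
top orange_disc [([362.0, 237.0], 0.48, [0.466, -0.0
[... 1154 characters left out ...]
_disc [([300.0, 184.0], 0.54, [0.461, -0.053, 0.102]), ([184.0, 223.0], 0.24, [0.696, -0.291, 0.102])]
scene white_disc [([292.0, 226.0], 0.28, [0.621, -0.019, 0.102])]
scene polish_pink [([239.0, 217.0], 0.44, [0.622, -0.171, 0.088])]
scene polish_plum [([260.0, 203.0], 0.39, [0.476, -0.182, 0.0]), ([295.0, 205.0], 0.31, [0.452, -0.079, 0.0])]
scene spray_can [([470.0, 274.0], 0.94, [0.554, 0.447, 0.0]), ([434.0, 307.0], 0.39, [0.684, 0.372, 0.0])]
scene buffer_block [([200.0, 182.0], 0.58, [0.442, -0.408, 0.0])]
scene lotion [([432.0, 307.0], 0.77, [0.686, 0.366, 0.0])]
scene file_cup [([184.0, 224.0], 0.72, [0.621, -0.365, 0.0])]
scene palette [([449.0, 228.0], 0.73, [0.406, 0.377, 0.0])]
```

```bash
python3 - <<'E'
import cv2
a=cv2.imread('pics/top0.png')[120:280,270:440];cv2.imwrite('pics/c1.png',cv2.resize(a,None,fx=3.5,fy=3.5))
a=cv2.imread('pics/scene0.png')[140:270,210:360];cv2.imwrite('pics/c2.png',cv2.resize(a,None,fx=4,fy=4))
E
```

```text
(no output)
```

View pics/top0.png

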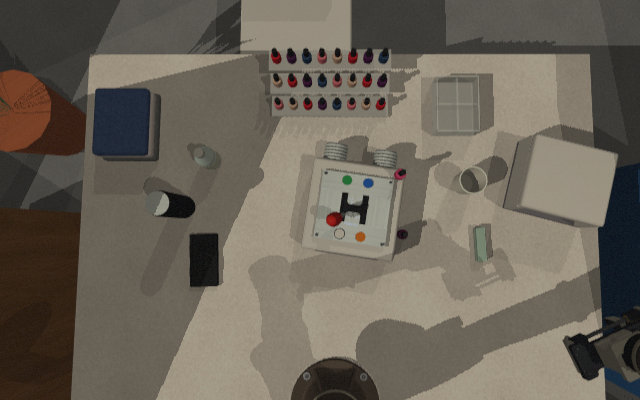

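View pics/scene0.png

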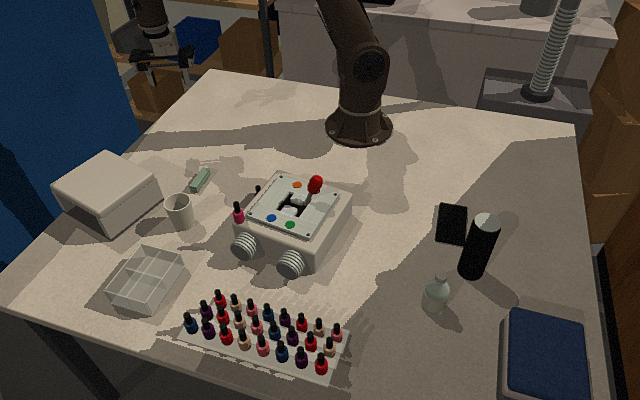

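```bash
ls pics
```

```text
c1.png
c2.png
scene0.png
top0.png
```

View pics/c1.png

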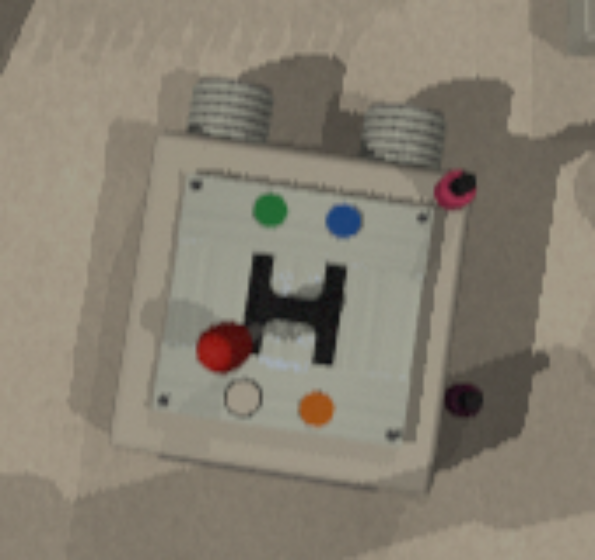

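View pics/c2.png

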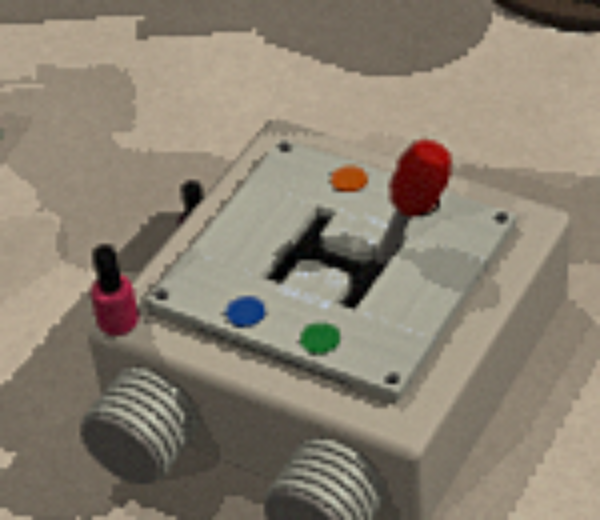

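The top view shows the red knob at about (333,217), parked in the near left slot by the white disc (339,235). The green disc is at (347,180), at the far end of the same left column. So this is one straight push along gate +x. Next I'll refine the gate's pose.

```bash
cat > g.py <<'E'
from h import *
from scipy.spatial.transform import Rotation as Ro
def gate():
    out=[]
    G={'green':(72,28),'blue':(72,-28),'orange':(-72,-28)}
    rng={'green':((45,100,40),(85,255,255)),'blue':((100,120,40),(125,255,255)),'orange':((6,150,100),(20,255,255))}
    P={}
    for n,box in (('top',(320,170,385,250)),('scene',(255,175,315,235))):
        p=snap(n,n+'g.png'); hsv=cv2.cvtColor(p['color'],cv2.COLOR_RGB2HSV)
        x0,y0,x1,y1=box
        for c in G:
            m=cv2.inRange(hsv[y0:y1,x0:x1],*map(np.array,rng[c]))
            k,l,s,ce=cv2.connectedComponentsWithStats(m)
            i=1+np.argmax(s[1:,4]); uv=ce[i]+[x0,y0]
            X=atz(p,uv,.102); P[n,c]=X; print(n,c,uv.round(1),s[i,4],X.round(4))
    for sel in (['top'],['scene'],['top','scene']):
        from scipy.optimize import least_squares
        f=lambda q:np.concatenate([(Ro.from_euler('z',q[2]).as_matrix()[:2,:2]@(np.array(G[c])/1000)+q[:2]-P[n,c][:2]) for n in sel for c in G])
        r=least_squares(f,[.54,-.05,-.15]); print(sel,r.x.round(4),np.degrees(r.x[2]),np.abs(r.fun).max())
    return r.x
E
python3 - <<'E'
from g import *
q=gate(); R=Ro.from_euler('z',q[2]).as_matrix()[:2,:2]
s=observe(); T=Ro.from_rotvec(s['ee_rot']).as_matrix(); print(T.round(3))
print('knob parked exp',R@[-.051,.048]+q[:2],'end',R@[.051,.048]+q[:2])
E
```

```text
top green [346.8 179.6] 63 [ 0.6179 -0.0292  0.102 ]
top blue [367.7 182.6] 66 [ 0.61   -0.0846  0.102 ]
top orange [359.9 236.2] 69 [ 0.4678 -0.064   0.102 ]
scene green [289.5 224. ] 56 [ 0.6157 -0.0267  0.102 ]
scene blue [270.9 217.5] 53 [ 0.6085 -0.0822  0.102 ]
scene orange [296.9 184.3] 43 [ 0.4656 -0.0614  0.102 ]
['top'] [ 0.5428 -0.0466 -0.1436] -8.229123431500495 0.0002936029854103128
['scene'] [ 0.5409 -0.0441 -0.1431] -8.20124015580319 0.0003951166045226273
['top', 'scene'] [ 0.5418 -0.0453 -0.1434] -8.215165322879827 0.001400759573685656
[[-0.909 -0.     0.417]
 [-0.417 -0.    -0.909]
 [ 0.    -1.     0.   ]]
knob parked exp [0.49822052 0.00945511] end [ 0.59917385 -0.00511976]
```

```bash
cat > rel.py <<'E'
from g import *
q=np.array([.5418,-.0453,-.1434])
def rel(gx,gy,z,s=None):
    s=s or observe(); T=Ro.from_rotvec(s['ee_rot'])
    R=Ro.from_euler('z',q[2]).as_matrix()
    tgt=R@[gx,gy,0]+[q[0],q[1],z]
    Tt=Ro.from_matrix(np.column_stack([-R[:,0],[0,0,-1],-R[:,1]]))
    print('tgt',tgt.round(4),'shift',T.inv().apply(tgt-s['position']).round(4),'turn',np.degrees((T.inv()*Tt).as_rotvec()).round(2),'now gate',(R.T@(s['position']-[q[0],q[1],0])).round(4))
E
python3 -c "
from rel import *
rel(-.105,.048,.249)"
```

```text
tgt [0.4447 0.0172 0.249 ] shift [-4.113e-01 -3.000e-04 -4.550e-01] turn [-0.   32.89  0.  ] now gate [-0.2033 -0.5574  0.2487]
```

Request:
{"method": "arm_command", "body": {
  "plan": [
    [[-0.411,0,-0.455],[0,32.9,0]],
    [[-0.411,0,-0.455],[0,32.9,0]],
    [[-0.411,0,-0.455],[0,32.9,0]],
    [[-0.411,0,-0.455],[0,32.9,0]],
    [[-0.411,0,-0.455],[0,32.9,0]]
  ],
  "fingers": 1,
  "squeeze": 20
}}

```text
clock: 2.2
position: [0.3357, -0.3291, 0.2489]
ee_rot: [-0.16, -2.144, 2.145]
force: [1.7, 0.6, 0.1]
width: 0.612
```

```bash
python3 -c "
from rel import *
rel(-.105,.048,.249)"
```

```text
tgt [0.4447 0.0172 0.249 ] shift [-5.660e-02 -2.000e-04 -3.586e-01] turn [-0.02 -0.28 -0.04] now gate [-0.1634 -0.3103  0.2489]
```

Request:
{"method": "arm_command", "body": {
  "plan": [
    [[-0.057,0,-0.359],[0,0,0]],
    [[-0.057,0,-0.359],[0,0,0]],
    [[-0.057,0,-0.359],[0,0,0]],
    [[-0.057,0,-0.359],[0,0,0]],
    [[-0.057,0,-0.359],[0,0,0]]
  ]
}}

```text
clock: 2.7
position: [0.4098, -0.0903, 0.2492]
ee_rot: [-0.156, -2.147, 2.148]
force: [2.8, 0.3, 0.1]
width: 0.18
```

```bash
python3 -c "
from rel import *
rel(-.105,.048,.249)"
```

```text
tgt [0.4447 0.0172 0.249 ] shift [-0.0192  0.0002 -0.1114] turn [-0.01 -0.02 -0.07] now gate [-0.1242 -0.0634  0.2492]
```

Request:
{"method": "arm_command", "body": {
  "plan": [
    [[-0.019,0,-0.11],[0,0,0]],
    [[-0.019,0,-0.11],[0,0,0]],
    [[-0.019,0,-0.11],[0,0,0]],
    [[-0.019,0,-0.11],[0,0,0]],
    [[-0.019,0,-0.11],[0,0,0]]
  ]
}}

```text
clock: 3.2
position: [0.4437, 0.013, 0.2486]
ee_rot: [-0.154, -2.146, 2.147]
force: [-0.1, -0.7, -0.2]
width: 0.007
```

```bash
python3 - <<'E'
from rel import *
rel(-.105,.048,.165)
p=snap('scene','s1.png');cv2.imwrite('pics/s1c.png',cv2.resize(p['color'][100:270,210:410,::-1],None,fx=3,fy=3))
E
```

```text
tgt [0.4447 0.0172 0.165 ] shift [-0.0004  0.0836 -0.0044] turn [-0.04 -0.03  0.02] now gate [-0.1054  0.0437  0.2486]
```

View pics/s1c.png

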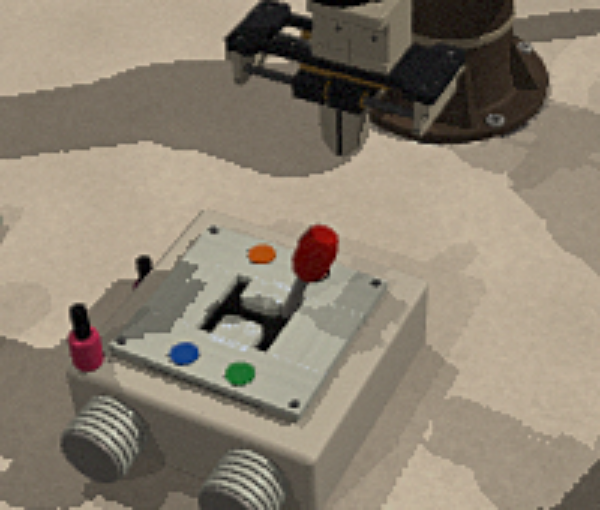

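The closed fingers hang behind the knob (knob at about (315,255) in the crop). I'll lower them to knob height.

Request:
{"method": "arm_command", "body": {
  "plan": [
    [[0,0.042,-0.004],[0,0,0]],
    [[0,0.083,-0.004],[0,0,0]],
    [[0,0.083,-0.004],[0,0,0]],
    [[0,0.083,-0.004],[0,0,0]]
  ]
}}

```text
clock: 3.65
position: [0.4442, 0.0167, 0.1662]
ee_rot: [-0.154, -2.145, 2.146]
force: [0.6, 0.8, -0.3]
width: 0.007
```

```bash
python3 - <<'E'
from rel import *
rel(-.105,.048,.165)
for n,b in (('scene',(100,270,210,410)),('top',(140,290,270,440))):
    p=snap(n,n+'2.png');cv2.imwrite('pics/%s2c.png'%n,cv2.resize(p['color'][b[0]:b[1],b[2]:b[3],::-1],None,fx=3,fy=3))
    r=place_of(p,'knob_centre')[0];print(r['confidence'],atz(p,r['point'],.158))
E
```

```text
tgt [0.4447 0.0172 0.165 ] shift [-0.0004  0.0012 -0.0006] turn [-0.04 -0.11  0.09] now gate [-0.1054  0.0474  0.1662]
0.51 [0.52248051 0.01705508 0.158     ]
0.67 [0.51207863 0.00792041 0.158     ]
```

View pics/scene2c.png

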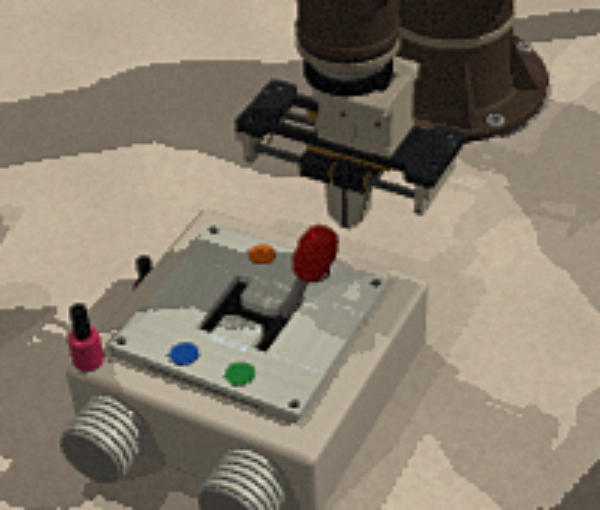

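View pics/top2c.png

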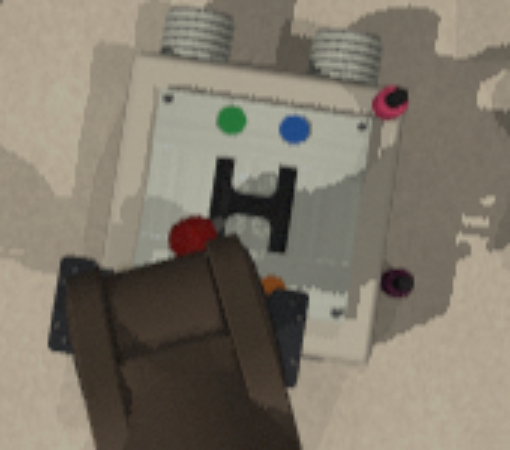

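Request:
{"method": "arm_command", "body": {
  "plan": [
    [[-0.02,0.001,-0.002],[0,0,0]],
    [[-0.035,0.001,-0.002],[0,0,0]],
    [[-0.05,0.001,-0.002],[0,0,0]],
    [[-0.06,0.001,-0.002],[0,0,0]],
    [[-0.07,0.001,-0.002],[0,0,0]]
  ]
}}

```text
clock: 4.35
position: [0.5147, 0.0098, 0.1655]
ee_rot: [-0.155, -2.147, 2.147]
force: [-3.0, 1.1, 1.3]
width: 0.005
```

```bash
python3 - <<'E'
from rel import *
rel(.015,.050,.165)
p=snap('scene','s3.png');cv2.imwrite('pics/s3c.png',cv2.resize(p['color'][100:270,210:410,::-1],None,fx=3,fy=3))
r=place_of(p,'stem_at_gate')[0];x=atz(p,r['point'],.1);print(r['confidence'],x, x[:2]-q[:2])
E
```

```text
tgt [0.5638 0.002  0.165 ] shift [-0.0497  0.0005  0.0007] turn [ 0.   -0.01 -0.04] now gate [-0.0347  0.0507  0.1655]
0.65 [ 0.53979516 -0.01855488  0.1       ] [-0.00200484  0.02674512]
```

View pics/s3c.png

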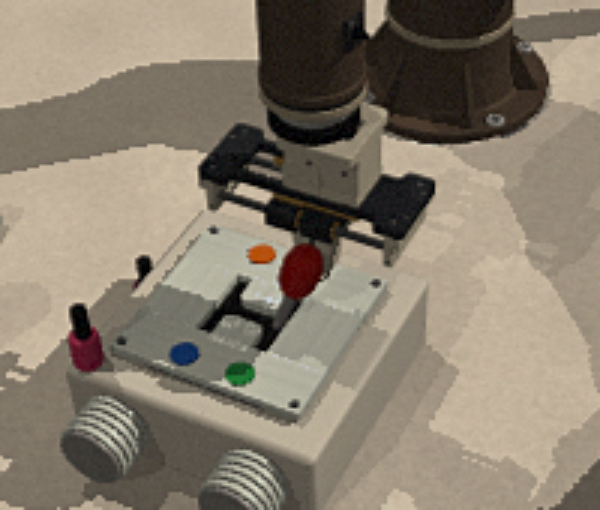

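The lever is moving cleanly. The knob is at about (302,270) in the crop, in the left column, with a contact force of about 3 N. I'll keep pushing.

Request:
{"method": "arm_command", "body": {
  "plan": [
    [[-0.01,0,0],[0,0,0]],
    [[-0.02,0,0],[0,0,0]],
    [[-0.03,0,0],[0,0,0]],
    [[-0.037,0,0],[0,0,0]],
    [[-0.043,0,0],[0,0,0]]
  ]
}}

```text
clock: 4.95
position: [0.5571, 0.0035, 0.1643]
ee_rot: [-0.153, -2.146, 2.147]
force: [-1.6, -0.1, -1.8]
width: 0.006
```

```bash
cat > look.py <<'E'
from rel import *
import sys
rel(.015,.050,.165)
R=Ro.from_euler('z',q[2]).as_matrix()
p=snap('scene',sys.argv[1]+'.png');cv2.imwrite('pics/%sc.png'%sys.argv[1],cv2.resize(p['color'][100:270,210:410,::-1],None,fx=3,fy=3))
for n in ('scene','top'):
    if n=='top': p=snap(n,sys.argv[1]+'t.png');cv2.imwrite('pics/%stc.png'%sys.argv[1],cv2.resize(p['color'][140:290,270:440,::-1],None,fx=3,fy=3))
    for t,z in (('stem_at_gate',.1),('knob_centre',.157)):
        for r in place_of(p,t)[:1]:
            x=atz(p,r['point'],z);print(n,t,r['confidence'],(R.T@(x-[q[0],q[1],0])).round(4))
E
python3 look.py s4
```

```text
tgt [0.5638 0.002  0.165 ] shift [-0.0069 -0.0007  0.0005] turn [-0.01 -0.02  0.05] now gate [0.0081 0.0505 0.1643]
scene stem_at_gate 0.45 [0.0202 0.0193 0.1   ]
scene knob_centre 0.5 [0.0404 0.0479 0.157 ]
```

View pics/s4c.png

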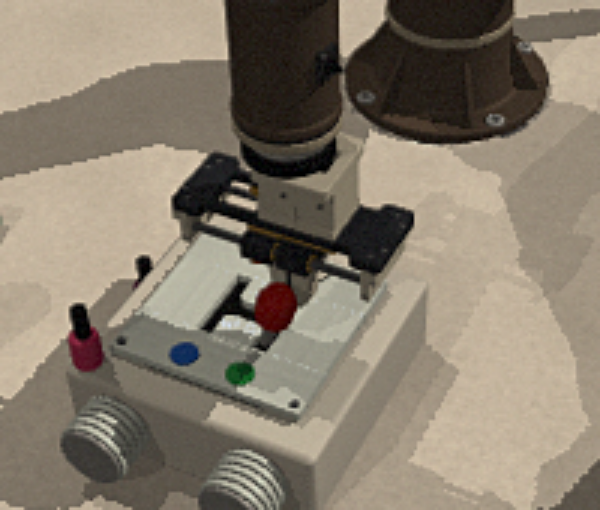

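The knob has reached about +40 mm and home is +51 mm. I'll advance in small steps and watch the force.

Request:
{"method": "arm_command", "body": {
  "plan": [
    [[-0.004,0,0],[0,0,0]],
    [[-0.008,0,0],[0,0,0]],
    [[-0.011,0,0],[0,0,0]],
    [[-0.011,0,0],[0,0,0]]
  ]
}}

```text
clock: 5.65
position: [0.568, 0.002, 0.1646]
ee_rot: [-0.155, -2.147, 2.147]
force: [-1.2, -0.2, -0.9]
width: 0.003
```

```bash
python3 look.py s5
```

```text
tgt [0.5638 0.002  0.165 ] shift [ 0.0042 -0.0004  0.0006] turn [-0.   -0.02 -0.  ] now gate [0.0192 0.0506 0.1646]
scene stem_at_gate 0.48 [0.0468 0.0331 0.1   ]
scene knob_centre 0.65 [0.0609 0.0414 0.157 ]
top stem_at_gate 0.49 [-0.0477 -0.137   0.1   ]
```

Request:
{"method": "arm_command", "body": {
  "plan": [
    [[-0.002,0,0],[0,0,0]],
    [[-0.004,0,0],[0,0,0]],
    [[-0.004,0,0],[0,0,0]]
  ]
}}

```text
clock: 6.25
position: [0.571, 0.0016, 0.1643]
ee_rot: [-0.153, -2.146, 2.146]
force: [-3.0, -0.2, -1.2]
width: -0.001
```

```bash
python3 look.py s6
```

```text
tgt [0.5638 0.002  0.165 ] shift [ 0.0072 -0.0007  0.0006] turn [-0.02 -0.01  0.09] now gate [0.0222 0.0506 0.1643]
scene knob_centre 0.69 [0.0532 0.051  0.157 ]
top knob_centre 0.5 [-0.0678  0.4164  0.157 ]
```

View pics/s6c.png

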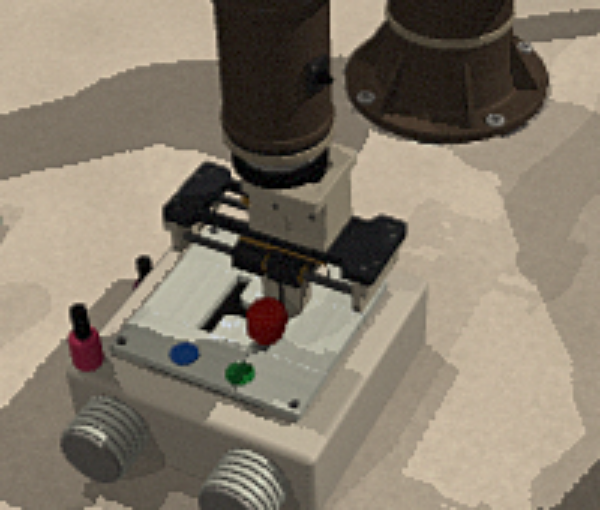

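Request:
{"method": "arm_command", "body": {
  "plan": [
    [[-0.003,0,0],[0,0,0]],
    [[-0.005,0,0],[0,0,0]],
    [[-0.005,0,0],[0,0,0]]
  ]
}}

```text
clock: 6.85
position: [0.5748, 0.0008, 0.1638]
ee_rot: [-0.15, -2.144, 2.146]
force: [-8.7, -0.6, -3.4]
width: 0.009
```

```bash
python3 -c "
from rel import *
rel(.015,.05,.165);print(observe()['force'])"
```

```text
tgt [0.5638 0.002  0.165 ] shift [ 0.011  -0.0012  0.0004] turn [-0.05 -0.01  0.23] now gate [0.026  0.0504 0.1638]
[-8.73156201 -0.56877655 -3.41855852]
```

Request:
{"method": "arm_command", "body": {
  "plan": [
    [[-0.003,0,0],[0,0,0]],
    [[-0.006,0,0],[0,0,0]],
    [[-0.006,0,0],[0,0,0]]
  ]
}}

```text
clock: 7.15
position: [0.5788, -0.0, 0.1629]
ee_rot: [-0.145, -2.142, 2.144]
force: [-13.1, 1.4, -3.6]
width: 0.004
```

The force has risen to 13 N, which fits the end stop. I'll draw back and check.

Request:
{"method": "arm_command", "body": {
  "plan": [
    [[0.02,0,0],[0,0,0]],
    [[0.05,0,0],[0,0,0]],
    [[0.09,0,0],[0,0,0]],
    [[0.13,0,0],[0,0,0]],
    [[0.14,-0.03,0],[0,0,0]]
  ]
}}

```text
clock: 7.65
position: [0.4379, 0.02, 0.1922]
ee_rot: [-0.144, -2.142, 2.146]
force: [1.7, 0.2, 0.4]
width: 0.003
```

Request:
{"method": "arm_command", "body": {
  "plan": [
    [[0,-0.05,0.03],[0,0,0]],
    [[0,-0.08,0.08],[0,0,0]],
    [[0,-0.1,0.13],[0,0,0]],
    [[0,-0.1,0.18],[0,0,0]],
    [[0,-0.1,0.23],[0,0,0]]
  ]
}}

```text
clock: 8.15
position: [0.4149, -0.1922, 0.2967]
ee_rot: [-0.161, -2.148, 2.153]
force: [1.3, 0.7, -0.7]
width: -0.0
```

```bash
python3 look.py s7
```

```text
tgt [0.5638 0.002  0.165 ] shift [-0.1189  0.1322 -0.2136] turn [-0.09  0.04 -0.38] now gate [-0.1046 -0.1635  0.2967]
scene stem_at_gate 0.69 [0.0316 0.0327 0.1   ]
scene knob_centre 0.49 [0.0628 0.0573 0.157 ]
top stem_at_gate 0.61 [0.0297 0.0217 0.1   ]
top knob_centre 0.66 [0.0557 0.05   0.157 ]
```

View pics/s7c.png

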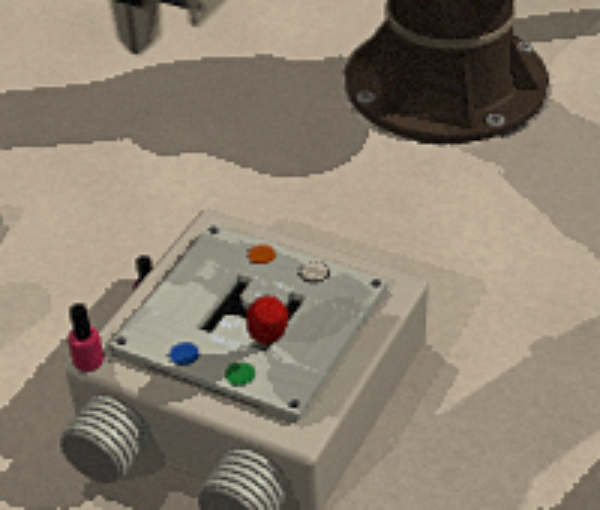

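View pics/s7t.png

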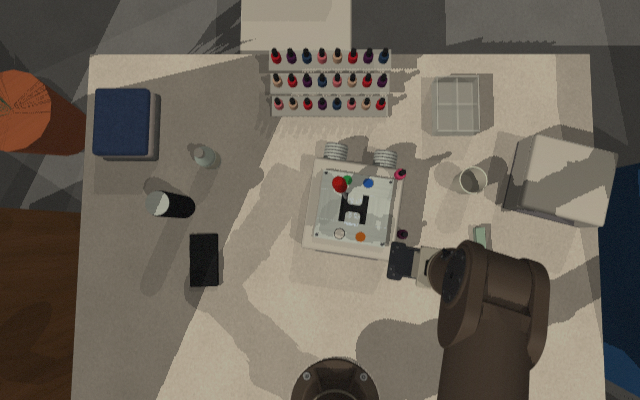

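View pics/s7tc.png

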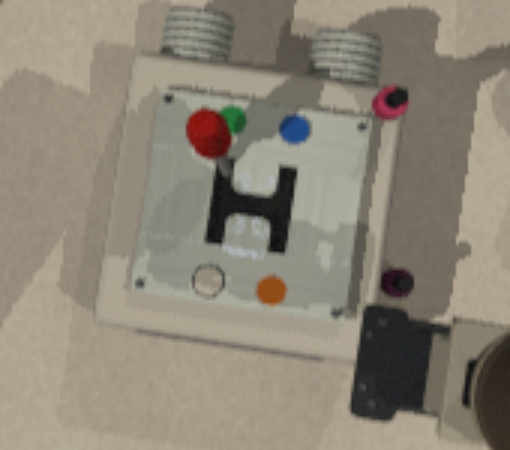

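Both views show the lever in the far left slot (top view: knob (340,184), stem at the slot end). The bystanders look unmoved and the hand is clear. I'll cross-check the lean with the red blob's centroid.

```bash
python3 - <<'E'
from rel import *
R=Ro.from_euler('z',q[2]).as_matrix()
for n,b in (('top',(320,165,360,250)),('scene',(280,170,330,230))):
    p=get_image(n);hsv=cv2.cvtColor(p['color'],cv2.COLOR_RGB2HSV);x0,y0,x1,y1=b
    h=hsv[y0:y1,x0:x1]; m=(((h[...,0]<5)|(h[...,0]>170))&(h[...,1]>140)&(h[...,2]>50)); ys,xs=np.nonzero(m); 
    print(n,len(xs),'red',xs.mean()+x0,ys.mean()+y0)
    for f in (.24,.28,.32):
        d=np.array([np.tan(f),np.tan(.32),1]);d/=np.linalg.norm(d)
        print(f,proj(p,R@(d*.161)+[q[0],q[1],.01]).round(1), 'gate x',(d*.093)[0].round(4))
a=cv2.imread('pics/top0.png');bb=cv2.imread('pics/s7t.png')
for nm,(u,v) in dict(pink=(399,174),plum=(402,234),can=(170,205),lotion=(206,157),cup=(472,181),pal=(204,260)).items():
    s=slice(v-20,v+20),slice(u-15,u+15); sh=cv2.phaseCorrelate(np.float64(cv2.cvtColor(a[s],6)),np.float64(cv2.cvtColor(bb[s],6))); print(nm,np.round(sh[0],2),round(sh[1],2))
s=observe();print(s['force'],s['clock'],s['position'])
E
```

```text
top 175 red 339.16 184.17714285714285
0.24 [336.8 189.8] gate x 0.021
0.28 [337.3 187.5] gate x 0.0245
0.32 [337.8 185.3] gate x 0.0279
scene 168 red 298.6190476190476 205.95833333333334
0.24 [301.6 202.5] gate x 0.021
0.28 [300.4 204.3] gate x 0.0245
0.32 [299.1 206.2] gate x 0.0279
pink [0.07 0.05] 1.0
plum [ 0.16 -0.52] 0.46
can [ 0.08 -0.  ] 0.98
lotion [ 0.1  -0.02] 0.98
cup [-0.06  0.12] 0.95
pal [-0.39 -0.72] 0.49
[ 0.39566835 -0.38491509 -0.17371668] 8.55 [ 0.41423511 -0.18843522  0.29429318]
```

```bash
python3 -c "
from cell import *
print(sign_off())"
```

```text
the job is handed in; nothing more can be done
None
```

I pushed the lever with the closed fingertips, straight along the left column from the near slot to the far left slot, which holds the green disc. I kept pushing until the force rose to about 13 N at the end stop. Then I drew the hand back and clear, and handed the job in at about 8.6 s.

**Lever:** The red knob's position in both cameras fits a foreaft lean of 0.32 rad, within about 2 px, so the lever is fully home. The network put stem_at_gate 30–32 mm along x, where home is about 29 mm. Its sideways readings scattered between 22 and 33 mm around the expected 28 mm.

**Hand:** After the hand was clear, the wrist force was about 0.6 N.

**Bystanders:**
- The pink bottle, can, lotion and cup shifted by less than 0.2 px between the first and last top pictures.
- The image match was weak for the plum bottle and the palette case (shifts under 1 px, match quality about 0.5). Both look unmoved in the pictures.
- I did not measure the buffer block, because the arm partly hid it in the last picture. The tool passed high above it.

**Network misreads:** With the arm in the way, the network gave wrong top-camera positions for the stem (once) and the knob (once), and I ignored them.

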